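Line up the reagent bottles by size in the spill tray

ROBOT

A 6-joint arm with a two-finger parallel gripper is mounted at the origin on the work surface. World frame = base frame: x ahead of the robot, y to its left, z up, the work surface at z = 0. Lengths are in mm, angles in rad, forces in N, time in s.
With the tool pointing down it reaches from about 275 to 725 mm from the base axis. Payload 15.9 kg.
Tool frame: the origin (TCP) lies midway between the tips of the shut fingers; the grasp point (between the pads) lies 19 mm behind it; z points along the fingers, y is the line along which they close (so a half turn about z gives the same grasp; the last joint's range is limited). The gripper opens to 85 mm and grips with 20 to 120 N. Pads are 22 mm wide; open, the fingers measure 114 mm over their backs; the gripper's body (76 mm by 85 mm) begins 54 mm behind the grasp point. The pads swing forward as they close: fully open they stand 13 mm farther back than shut.
Start: joints at [-1.327, 0.213, -0.034, 1.323, 0, 1.571], TCP at [120.691, -485.2, 231.306] pointing down, gripper open.
Joint ranges: [-2.98, 2.98], [-0.74, 1.72], [-1.14, 1.35], [-2.1, 2.04], [-1.57, 1.44], [-3.14, 3.14]. Speed limits (rad/s): [1.89, 1.89, 2.39, 2.57, 3.14, 3.14].

INTERFACE

Orientations are given as a unit quaternion [x, y, z, w].
In Python, from rig import get_obs, grab_frame, finish_job gives the robot as it stands.
- The arm moves only by the shell command python3 -m jog 'ROWS' [FORCE]. ROWS is JSON, a list of rows, each an object of numbers: "x", "y", "z": the shift along the tool's x, y, z in cm; "rx", "ry", "rz": the turn, a rotation vector about the tool's x, y, z in rad; "hand": the opening, from 0 (shut) to 1 (fully open). A call has 1 to 12 rows; each row is the pose to reach, as a shift and turn from the pose commanded when the call began, along the tool's axes at that moment; what a row does not reach only later rows make up. A row lasts 1/12 s, in which the tool goes at most 41.7 mm and 7.16 degrees, less where a joint would pass 70% of its speed; a pose out of reach is approached as far as the arm can. A call with a gripper value outside its range is refused whole. The fingers move at their own pace and stop on an object; FORCE is the grip in N (left out, the last holds). Time passes only in rows, so rows that repeat a pose let the fingers close. It gives the time, the measured TCP pose, the force, the opening and the grip force at its end, in the units of the state.
- get_obs(): the state, without advancing time (a new reading comes with each control period).
- grab_frame(name): name is "scene" or "top" or "wrist"; returns a dict with "img" (384x512x3 uint8, red, green, blue), "K" (3x3 intrinsics, pixels), "R" (3x3) and "t" (3): a world point X has camera coordinates R X + t; the wrist camera has in their place "hand_eye" (4x4, takes a point from camera to tool coordinates, whose origin is the TCP and whose axes are the flange's). Camera axes: x right, y down, z forward; pixel columns grow to the right and rows downward; lengths in mm; the calibration is good to about 2 mm. A picture is of the moment at which its call begins: read the wrist's pose just before it. There is no depth.
- finish_job(): hands the job in; it is judged then, once.
The state is a dict: "time": time; "joints": joint angles; "dq": joint speeds; "joint_torque": joint torques, N m; "eef_pos": TCP position; "eef_rot": TCP orientation; "contact_force": force on the tool from outside, world axes, zero at the start; "ft_torque": the same for the moment, N m; "grip_width": finger opening in mm; "grasp_force": force on a finger pad.
Only numpy, scipy, OpenCV 4.12 (cv2) and the standard library are available. Lean on these libraries where they do the work, as an engineer would, in place of code of your own. Each camera call takes 0.05 s, during which the arm holds its last target. There are 200 camera calls.

TASK

Line up the four amber reagent bottles by size in the white spill tray: stand each upright and centred on the outline of its own size, so that the row falls from the largest bottle on the largest outline to the smallest on the smallest. Set the glass down gently rather than dropping it, do not knock any bottle over, and leave the test-tube rack and the measuring cup standing where they are.

Things in the scene. Friction and masses are not known exactly. Their poses are not given: they have to be found in the camera images.
- bottle_250: the largest of four like-shaped amber glass reagent bottles with white label and black screw cap, standing loose: 66 mm across, 140 mm tall with cap. The cap (30 mm across, straight-sided, fixed) is the top 20 mm: grip it from above; then 4 mm of neck and a rounded shoulder. Origin: centre of underside; z up its axis. About 400 g.
- bottle_125: the second largest of four like-shaped amber glass reagent bottles with white label and black screw cap, standing loose: 52 mm across, 112 mm tall with cap. The cap (28 mm across, straight-sided, fixed) is the top 20 mm: grip it from above; then 4 mm of neck and a rounded shoulder. Origin: centre of underside; z up its axis. About 230 g.
- bottle_60: the second smallest of four like-shaped amber glass reagent bottles with white label and black screw cap, standing loose: 42 mm across, 90 mm tall with cap. The cap (26 mm across, straight-sided, fixed) is the top 18 mm: grip it from above; then 4 mm of neck and a rounded shoulder. Origin: centre of underside; z up its axis. About 120 g.
- bottle_30: the smallest of four like-shaped amber glass reagent bottles with white label and black screw cap, standing loose: 34 mm across, 72 mm tall with cap. The cap (24 mm across, straight-sided, fixed) is the top 18 mm: grip it from above; then 4 mm of neck and a rounded shoulder. Origin: centre of underside; z up its axis. About 70 g.
- mark_250: the largest of four black ring outlines printed in a row on the floor of the fixed white spill tray: ring 76 mm inside, 82 mm outside, for the 66 mm bottle. Origin: ring centre on the tray floor, 4 mm above the desk; x along the row to the smallest outline, z up. Other centres 87, 162, 228 mm along x. Tray 330 x 110 mm, rim 9 mm high.
- mark_125: the second largest of four black ring outlines printed in a row on the floor of the fixed white spill tray: ring 62 mm inside, 68 mm outside, for the 52 mm bottle. Origin: ring centre on the tray floor, 4 mm above the desk; x along the row to the smallest outline, z up.
- mark_60: the second smallest of four black ring outlines printed in a row on the floor of the fixed white spill tray: ring 52 mm inside, 58 mm outside, for the 42 mm bottle. Origin: ring centre on the tray floor, 4 mm above the desk; x along the row to the smallest outline, z up.
- mark_30: the smallest of four black ring outlines printed in a row on the floor of the fixed white spill tray: ring 44 mm inside, 50 mm outside, for the 34 mm bottle. Origin: ring centre on the tray floor, 4 mm above the desk; x along the row to the smallest outline, z up.
- tube_rack: bystander: small white test-tube rack with glass tubes, loose, 50 mm (its x) by 80 mm (its y), 100 mm high over the tubes. Origin: centre of its underside. To be left standing where it is.
- measuring_cup: bystander: empty white measuring cup, loose, 60 mm across the rim and 60 mm high. Origin: centre of its underside. To be left standing where it is.
Not all that is in view belongs to the job. Leave any blue look-alike of the bottle_125 alone. Leave any yellow look-alike of the bottle_30 alone.

How it is judged (in metres and radians):
At the end, for the whole second after the job is handed in: Each bottle stands on the tray floor on the outline of its own size, its axis within 12 mm of the outline's centre, upright within 0.1 rad, released and at rest; the test-tube rack and the measuring cup are upright and within 30 mm of where they stood (horizontal distance between bottle_250 and mark_250 below 0.012 m and z of bottle_250 in the frame of mark_250 between -0.004 and 0.004 m and angle between each of bottle_250, bottle_125, bottle_60, bottle_30, tube_rack, measuring_cup's own z axis and vertical below 0.1 rad and linear speed of each of bottle_250, bottle_125, bottle_60, bottle_30 below 0.02 m/s and angular speed of each of bottle_250, bottle_125, bottle_60, bottle_30 below 0.2 rad/s and horizontal distance between bottle_125 and mark_125 below 0.012 m and z of bottle_125 in the frame of mark_125 between -0.004 and 0.004 m and horizontal distance between bottle_60 and mark_60 below 0.012 m and z of bottle_60 in the frame of mark_60 between -0.004 and 0.004 m and horizontal distance between bottle_30 and mark_30 below 0.012 m and z of bottle_30 in the frame of mark_30 between -0.004 and 0.004 m and distance of each of tube_rack, measuring_cup from where it was at the start of the episode below 0.03 m); the robot touches nothing.
It fails at once if a bottle is dropped or flung (moves free of the fingers faster than 0.5 m/s, a fall of about 13 mm) ((linear speed of bottle_250 above 0.5 m/s and contact force between the fingers and bottle_250 below 0.2 N) or (linear speed of bottle_125 above 0.5 m/s and contact force between the fingers and bottle_125 below 0.2 N) or (linear speed of bottle_60 above 0.5 m/s and contact force between the fingers and bottle_60 below 0.2 N) or (linear speed of bottle_30 above 0.5 m/s and contact force between the fingers and bottle_30 below 0.2 N)).
It fails at once if a bottle is knocked over (tipped more than 1 rad) (angle between any of bottle_250, bottle_125, bottle_60, bottle_30's own z axis and vertical above 1 rad).
It fails at once if the test-tube rack or the measuring cup is shifted by more than 30 mm or tipped over (distance of any of tube_rack, measuring_cup from where it was at the start of the episode above 0.03 m or angle between any of tube_rack, measuring_cup's own z axis and vertical above 0.5 rad).
It also fails if it takes over 115 s, if anything falls off the work surface, if the arm or the gripper's body presses on something with over 40 N, if the wrist force passes 120 N, or if a joint passes its speed limit or range.

## Working session

There is one attempt and no reset: what is moved stays moved. The work goes in short steps, Python scripts to look and compute and a shell command to move; the robot and the scene stay as the last step left them, time stands still between calls to the robot, and variables do not carry over. Pictures are saved under pics/ and viewed, at most 14 in all, crops included, and the job is handed in when it is done.

```bash
mkdir -p pics; python3 - <<'E'
from rig import get_obs, grab_frame
import cv2,pickle
o=get_obs();print(o)
F={}
for n in("top","scene"):
    f=grab_frame(n);F[n]=f
    cv2.imwrite(f"pics/{n}0.png",cv2.resize(f["img"][:,:,::-1],(768,576)))
    print(n,f["K"],f["R"],f["t"])
pickle.dump(F,open("f0.pkl","wb"))
E
```

```text
{'time': 0.0, 'joints': array([-1.32699993e+00,  2.13393582e-01, -3.50341529e-02,  1.32349998e+00,
        9.00329499e-06,  1.57079704e+00]), 'dq': array([ 7.74681645e-04, -7.22015217e-04,  7.98851180e-04, -5.71403578e-05,
       -7.19538858e-04, -7.98612682e-04]), 'joint_torque': array([ 4.75087625e-03, -6.86163568e+01,  4.87116694e+01,  1.76294142e-02,
        2.01369944e-04,  3.78947118e-05]), 'eef_pos': array([ 120.61738262, -484.89351966,  230.8073597 ]), 'eef_rot': array([ 9.92579495e-01,  1.21596161e-01, -6.43184728e-05, -5.62044383e-04]), 'contact_force': array([-0.06579619,  1.16531713,  0.43225669]), 'ft_torque': array([-0.01870796, -0.03203456,  0.0130023 ]), 'grasp_force': 0.0, 'grip_width': 85.53299370288774}
top [[364.86069619   0.         251.58139784]
 [  0.         364.86069619 194.89209892]
 [  0.           0.           1.        ]] [[-0.00544154 -0.99994384  0.00909377]
 [-0.99269434  0.0043055  -0.1205795 ]
 [ 0.12053358 -0.00968347 -0.99266202]] [  22.75417068  526.46893483 1284.26582783]
scene [[421.67691263   0.         254.9620328 ]
 [  0.         421.67691263 196.53620384]
 [  0.           0.           1.        ]] [[ 0.60004316  0.79995089 -0.00517409]
 [ 0.54798078 -0.41573529 -0.72586585]
 [-0.58280809  0.43271554 -0.68781683]] [-336.86142912 -255.19111627 1592.21761552]
```

View pics/top0.png

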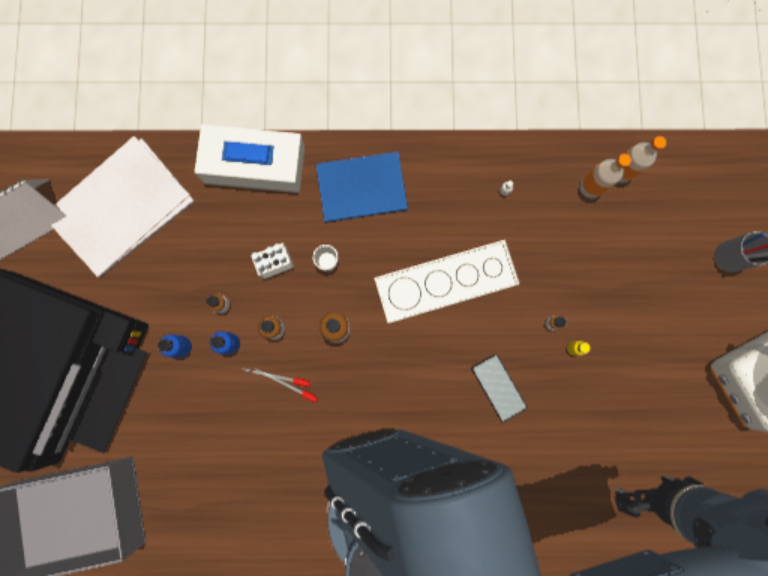

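View pics/scene0.png

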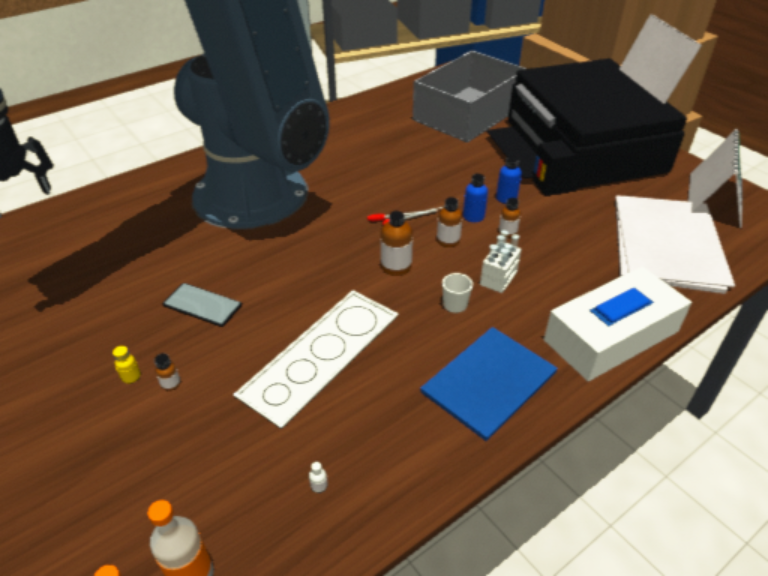

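The top view shows the rings at about (404,293), (438,283), (467,274) and (493,267). The caps are at 250 (336,326), 125 (268,327), 60 (214,299) and 30 (559,322). The rack is at (272,260) and the cup at (326,258). The blue and yellow look-alikes are separate from these.

```bash
cat >h.py <<'E'
import numpy as np,cv2
from scipy.spatial.transform import Rotation as Ro
def ray(f,uv,z,R=None,t=None):
    R=f["R"] if R is None else R; t=f["t"] if t is None else t
    d=R.T@np.linalg.inv(f["K"])@np.array([uv[0],uv[1],1.]);c=-R.T@t
    return c+d*(z-c[2])/d[2]
def blob(mask,uv,r):
    m=np.zeros_like(mask,np.uint8);u,v=map(int,uv)
    m[max(0,v-r):v+r+1,max(0,u-r):u+r+1]=mask[max(0,v-r):v+r+1,max(0,u-r):u+r+1]
    n,l,s,c=cv2.connectedComponentsWithStats(m)
    if n<2:return None
    k=1+np.argmax(s[1:,4]);return c[k],s[k]
def wristRt(f,o):
    T=np.eye(4);T[:3,:3]=Ro.from_quat(o["eef_rot"]).as_matrix();T[:3,3]=o["eef_pos"]
    C=np.linalg.inv(T@np.array(f["hand_eye"]));return C[:3,:3],C[:3,3]
E
python3 - <<'E'
import pickle;from h import *
F=pickle.load(open("f0.pkl","rb"));f=F["top"];im=f["img"];mx=im.max(2)
for n,uv,h in(("250",(336,326),140),("125",(268,327),112),("60",(214,299),90),("30",(559,322),72)):
    uv=np.array(uv)/1.5;b=blob((mx<55),uv,8);print(n,b,ray(f,b[0],h-5).round(1))
# tray
m=(im.min(2)>150).astype(np.uint8)
c,_=cv2.findContours(m,cv2.RETR_CCOMP,cv2.CHAIN_APPROX_NONE)
for k in c:
    x,y,w,h=cv2.boundingRect(k)
    if 245<x<350 and 155<y<220 and w>8 and h>8:
        e=cv2.fitEllipse(k);r=cv2.minAreaRect(k)
        print(x,y,w,h,e[0],ray(f,e[0],4).round(1),'rect',ray(f,r[0],9).round(1),r[1],r[2])
print("rack",ray(f,np.array((272,260))/1.5,90),"cup",ray(f,np.array((326,254))/1.5,60))
print("blue",ray(f,np.array((170,345))/1.5,112),ray(f,np.array((219,343))/1.5,112),"yel",ray(f,np.array((584,347))/1.5,70))
E
```

```text
250 (array([224.        , 219.66666667]), array([223, 219,   3,   2,   3], dtype=int32)) [432.3 112.4 135. ]
125 (array([181.25, 217.75]), array([181, 217,   2,   3,   4], dtype=int32)) [440.9 258.2 107. ]
60 (array([141.48571429, 200.62857143]), array([138, 198,   8,   6,  35], dtype=int32)) [501.9 400.   85. ]
30 (array([372.96551724, 214.65517241]), array([370, 212,   7,   6,  29], dtype=int32)) [ 450.8 -403.6   67. ]
250 160 96 55 (297.17486572265625, 187.1012420654297) [ 558.2 -148.8    4. ] rect [ 557.8 -149.1    9. ] (31.546194076538086, 91.30902099609375) 73.61045837402344
rack [595.80289353 263.7441428   90.        ] cup [615.22922428 141.75026953  60.        ]
blue [400.89325905 482.64704907 112.        ] [404.76022178 374.12230413 112.        ] yel [ 392.43309258 -456.93530577   70.        ]
```

```bash
cat >go.py <<'E'
import sys;from h import *;from rig import get_obs
# print tool-frame shift (cm) and rz to reach world x y z(mm) yaw(tool x)
o=get_obs();R=Ro.from_quat(o["eef_rot"]).as_matrix();a=list(map(float,sys.argv[1:]))
d=R.T@(np.array(a[:3])-o["eef_pos"])/10
yaw=np.arctan2(R[1,0],R[0,0]);tgt=Ro.from_euler('z',a[3]).as_matrix()@np.diag([1,-1,-1.])
print("shift cm",d.round(2),"rotvec",Ro.from_matrix(R.T@tgt).as_rotvec().round(3),"yaw",yaw.round(3),"t",round(o["time"],2),"F",o["contact_force"].round(1),"pos",o["eef_pos"].round(1))
E
python3 - <<'E'
import pickle;from h import *
F=pickle.load(open("f0.pkl","rb"));f=F["top"];im=f["img"]
hsv=cv2.cvtColor(im,cv2.COLOR_RGB2HSV)
for n,uv,h in(("250",(336,326),140),("125",(268,327),112),("60",(214,299),90),("30",(559,322),72)):
    uv=np.array(uv)/1.5;b=blob((hsv[...,1]<110)&(im.max(2)<110),uv,9);print(n,b,ray(f,b[0],h-4).round(1))
m=(im.min(2)>150).astype(np.uint8)
c,_=cv2.findContours(m,cv2.RETR_EXTERNAL,cv2.CHAIN_APPROX_NONE)
t=[k for k in c if cv2.boundingRect(k)[0]==250 and cv2.boundingRect(k)[2]==96][0]
P=np.array([ray(f,p,9)[:2] for p in cv2.boxPoints(cv2.minAreaRect(t))]);print(P.round(1))
E
python3 go.py 451 -404 200 1.855
cat h.py >/dev/null; python3 - <<'E'
import pickle;f=pickle.load(open("f0.pkl","rb"))["top"]["img"]
import cv2;cv2.imwrite("pics/crop1.png",cv2.resize(f[140:240,130:385,::-1],(780,306),interpolation=cv2.INTER_CUBIC))
E
```

```text
250 (array([221.63636364, 216.66666667]), array([217, 213,  10,   9,  66], dtype=int32)) [442.1 120.2 136. ]
125 (array([177.73684211, 217.14035088]), array([174, 214,   9,   8,  57], dtype=int32)) [443.  269.8 108. ]
60 (array([141.21153846, 200.36538462]), array([138, 197,   8,   8,  52], dtype=int32)) [502.7 400.6  86. ]
30 (array([373.2173913 , 214.17391304]), array([369, 211,   9,   7,  46], dtype=int32)) [ 452.4 -404.2   68. ]
[[ 566.9   28.6]
 [ 662.5 -297.9]
 [ 548.7 -326.9]
 [ 455.2   -3.3]]
shift cm [34.01  0.12  3.09] rotvec [-1.000e-03 -1.000e-03 -1.611e+00] yaw 0.244 t 0.1 F [-0.6  0.  -0. ] pos [ 120.6 -484.9  230.9]
```

View pics/crop1.png

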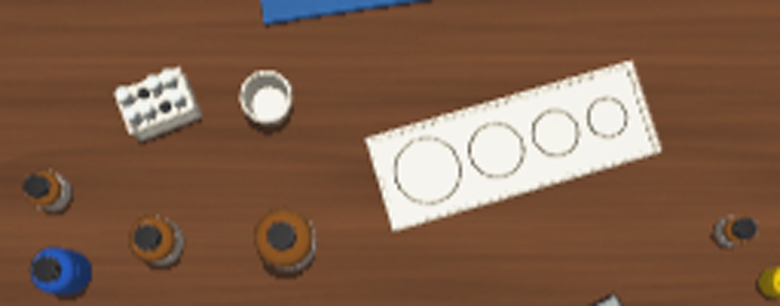

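The crop shows ring centres near (427,171), (496,150), (555,132) and (607,117). Each bottle cap is clearly visible.

```bash
python3 -m jog '[{"x":34,"z":2,"rz":-1.61,"hand":0.7},{"x":34,"z":2,"rz":-1.61,"hand":0.7},{"x":34,"z":2,"rz":-1.61,"hand":0.7},{"x":34,"z":2,"rz":-1.61,"hand":0.7},{"x":34,"z":2,"rz":-1.61,"hand":0.7},{"x":34,"z":2,"rz":-1.61,"hand":0.7},{"x":34,"z":2,"rz":-1.61,"hand":0.7},{"x":34,"z":2,"rz":-1.61,"hand":0.7},{"x":34,"z":2,"rz":-1.61,"hand":0.7},{"x":34,"z":2,"rz":-1.61,"hand":0.7},{"x":34,"z":2,"rz":-1.61,"hand":0.7},{"x":34,"z":2,"rz":-1.61,"hand":0.7}]' 30
python3 - <<'E'
import pickle;from h import *
f=pickle.load(open("f0.pkl","rb"))["top"]
for u,v in((427.5,171),(496.5,149.5),(555.5,132),(607.5,117)):
    print(ray(f,(129.5+(u+.5)/3.06,139.5+(v+.5)/3.06),4).round(1))
E
python3 go.py 452 -404 200 1.855
python3 - <<'E'
from h import *;from rig import *
o=get_obs();f=grab_frame("wrist");print(o["joints"].round(2),f["K"],f["hand_eye"])
cv2.imwrite("pics/w1.png",f["img"][:,:,::-1])
E
```

```text
[527.2 -45.6   4. ]
[ 553.  -129.3    4. ]
[ 574.1 -201.2    4. ]
[ 592.2 -264.8    4. ]
shift cm [34.11  0.15  3.09] rotvec [-1.000e-03 -1.000e-03 -1.611e+00] yaw 0.244 t 0.1 F [-0.6  0.  -0. ] pos [ 120.6 -484.9  230.9]
[-1.33  0.21 -0.03  1.32  0.    1.57] [[288.73867245   0.         249.6719724 ]
 [  0.         288.73867245 192.57981533]
 [  0.           0.           1.        ]] [[-1.53487826e-03 -9.62065209e-01 -2.72815282e-01  6.91009843e+01]
 [ 9.99998758e-01 -1.57414525e-03 -7.49443908e-05  8.51048384e-01]
 [-3.57349489e-04 -2.72815058e-01  9.62066430e-01 -1.42866942e+02]
 [ 0.00000000e+00  0.00000000e+00  0.00000000e+00  1.00000000e+00]]invalid input at $[0]: expected keys x, y, z, rx, ry, rz, hand
```

View pics/w1.png

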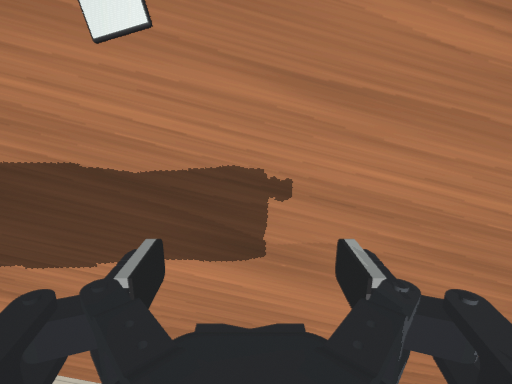

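The jog was refused because every row needs all seven keys. The wrist picture shows only bare desk and the fingertips, at about (155,265) and (345,265).

```bash
python3 -m jog '[{"x":8,"y":0,"z":1,"rx":0,"ry":0,"rz":-0.4,"hand":0.7},{"x":34,"y":0,"z":2,"rx":0,"ry":0,"rz":-1.61,"hand":0.7},{"x":34,"y":0,"z":2,"rx":0,"ry":0,"rz":-1.61,"hand":0.7},{"x":34,"y":0,"z":2,"rx":0,"ry":0,"rz":-1.61,"hand":0.7},{"x":34,"y":0,"z":2,"rx":0,"ry":0,"rz":-1.61,"hand":0.7},{"x":34,"y":0,"z":2,"rx":0,"ry":0,"rz":-1.61,"hand":0.7},{"x":34,"y":0,"z":2,"rx":0,"ry":0,"rz":-1.61,"hand":0.7},{"x":34,"y":0,"z":2,"rx":0,"ry":0,"rz":-1.61,"hand":0.7},{"x":34,"y":0,"z":2,"rx":0,"ry":0,"rz":-1.61,"hand":0.7},{"x":34,"y":0,"z":2,"rx":0,"ry":0,"rz":-1.61,"hand":0.7},{"x":34,"y":0,"z":2,"rx":0,"ry":0,"rz":-1.61,"hand":0.7},{"x":34,"y":0,"z":2,"rx":0,"ry":0,"rz":-1.61,"hand":0.7}]' 30
python3 go.py 452 -404 200 1.855; python3 -c "
from rig import *;print(get_obs()['joints'].round(2))"
```

```text
time: 1.15
eef_pos: [450.9, -402.8, 210.8]
eef_rot: [0.641, 0.768, -0.0, -0.0]
contact_force: [0.1, -0.3, 0.2]
grip_width: 59.9
grasp_force: 0.0
shift cm [-0.14  0.09  1.08] rotvec [-0.001 -0.001 -0.104] yaw 1.751 t 1.15 F [ 0.1 -0.3  0.2] pos [ 450.9 -402.8  210.8]
[-0.73  0.44  0.23  1.36 -0.    0.66]
```

```bash
cat >look.py <<'E'
import sys;from h import *;from rig import *
# look.py name x y ztop save : detect dark cap near predicted pixel in wrist view
x,y,z=map(float,sys.argv[1:4]);o=get_obs();f=grab_frame("wrist");R,t=wristRt(f,o)
p=f["K"]@(R@np.array([x,y,z])+t);p=p[:2]/p[2];im=f["img"];hsv=cv2.cvtColor(im,cv2.COLOR_RGB2HSV)
r=int(float(sys.argv[4]));b=blob(((hsv[...,1]<110)&(im.max(2)<110)),p,r)
print("pred",p.round(1));
if b: print("blob",b[0].round(1),b[1],"world",ray(f,b[0],z,R,t).round(1)); cv2.circle(im,tuple(b[0].astype(int)),2,(0,255,0),-1)
cv2.imwrite("pics/"+sys.argv[5]+".png",im[:,:,::-1])
E
python3 look.py 452 -404 68 30 w2
```

```text
pred [250.7 181.9]
blob [252.2 182.7] [240 170  26  27 511] world [ 453.7 -404.5   68. ]
```

View pics/w2.png

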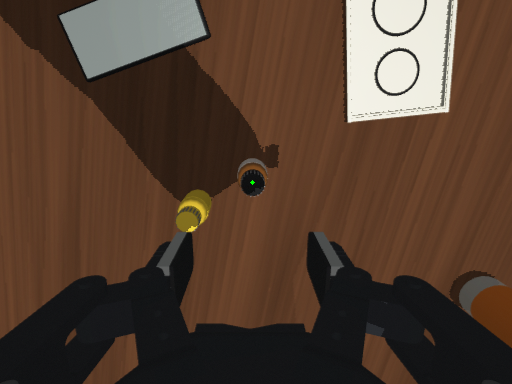

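The wrist view shows the small cap at (252,183), the yellow look-alike at (193,208), and both fingertips clear of them. I'm descending with the fingers narrowed.

```bash
python3 -m jog '[{"x":-0.2,"y":0.2,"z":4,"rx":0,"ry":0,"rz":-0.1,"hand":0.5},{"x":-0.2,"y":0.2,"z":8,"rx":0,"ry":0,"rz":-0.1,"hand":0.5},{"x":-0.2,"y":0.2,"z":11,"rx":0,"ry":0,"rz":-0.1,"hand":0.5},{"x":-0.2,"y":0.2,"z":14,"rx":0,"ry":0,"rz":-0.1,"hand":0.5},{"x":-0.2,"y":0.2,"z":16,"rx":0,"ry":0,"rz":-0.1,"hand":0.5},{"x":-0.2,"y":0.2,"z":16,"rx":0,"ry":0,"rz":-0.1,"hand":0.5},{"x":-0.2,"y":0.2,"z":16,"rx":0,"ry":0,"rz":-0.1,"hand":0.2},{"x":-0.2,"y":0.2,"z":16,"rx":0,"ry":0,"rz":-0.1,"hand":0.1},{"x":-0.2,"y":0.2,"z":16,"rx":0,"ry":0,"rz":-0.1,"hand":0.1},{"x":-0.2,"y":0.2,"z":16,"rx":0,"ry":0,"rz":-0.1,"hand":0.1},{"x":-0.2,"y":0.2,"z":16,"rx":0,"ry":0,"rz":-0.1,"hand":0.1},{"x":-0.2,"y":0.2,"z":16,"rx":0,"ry":0,"rz":-0.1,"hand":0.1}]' 30
python3 go.py 592.5 -264.6 140 1.855
```

```text
time: 2.2
eef_pos: [453.6, -405.2, 52.4]
eef_rot: [0.604, 0.797, -0.0, 0.001]
contact_force: [-0.2, 0.2, 6.6]
grip_width: 22.5
grasp_force: 31.3
shift cm [ 9.79 17.18 -8.76] rotvec [ 0.001  0.002 -0.011] yaw 1.844 t 2.2 F [-0.2  0.2  6.6] pos [ 453.6 -405.2   52.4]
```

```bash
python3 -m jog '[{"x":0,"y":0,"z":-1.5,"rx":0,"ry":0,"rz":0,"hand":0.1},{"x":0,"y":0,"z":-4,"rx":0,"ry":0,"rz":0,"hand":0.1},{"x":1,"y":2,"z":-6,"rx":0,"ry":0,"rz":0,"hand":0.1},{"x":2.5,"y":4.5,"z":-6,"rx":0,"ry":0,"rz":0,"hand":0.1},{"x":4,"y":7,"z":-6,"rx":0,"ry":0,"rz":0,"hand":0.1},{"x":5.5,"y":9.5,"z":-6,"rx":0,"ry":0,"rz":0,"hand":0.1},{"x":7,"y":12,"z":-6,"rx":0,"ry":0,"rz":0,"hand":0.1},{"x":8.5,"y":14.5,"z":-6,"rx":0,"ry":0,"rz":0,"hand":0.1},{"x":9.4,"y":16.5,"z":-6,"rx":0,"ry":0,"rz":0,"hand":0.1},{"x":9.8,"y":17.2,"z":-6,"rx":0,"ry":0,"rz":0,"hand":0.1},{"x":9.8,"y":17.2,"z":-6,"rx":0,"ry":0,"rz":0,"hand":0.1}]' 30
python3 go.py 592.5 -264.6 57 1.855
python3 - <<'E'
from h import *;from rig import *
import pickle
o=get_obs();f=grab_frame("wrist");R,t=wristRt(f,o);pickle.dump((o,f),open("w3.pkl","wb"))
for p in((527.8,-45.6,4),(552.5,-129,4),(573.8,-201,4),(592.5,-264.6,4)):
    q=f["K"]@(R@np.array(p)+t);print((q[:2]/q[2]).round(1))
cv2.imwrite("pics/w3.png",f["img"][:,:,::-1])
E
```

```text
time: 3.12
eef_pos: [593.2, -262.7, 111.3]
eef_rot: [0.603, 0.797, 0.0, 0.0]
contact_force: [-0.0, 0.3, -1.1]
grip_width: 22.8
grasp_force: 30.6
shift cm [-0.17 -0.12  5.43] rotvec [ 0.    -0.    -0.009] yaw 1.846 t 3.12 F [-0.   0.3 -1.1] pos [ 593.2 -262.7  111.3]
[ 243.5 -130.1]
[245.8  13.7]
[247.4 115.2]
[248.5 191.5]
```

View pics/w3.png

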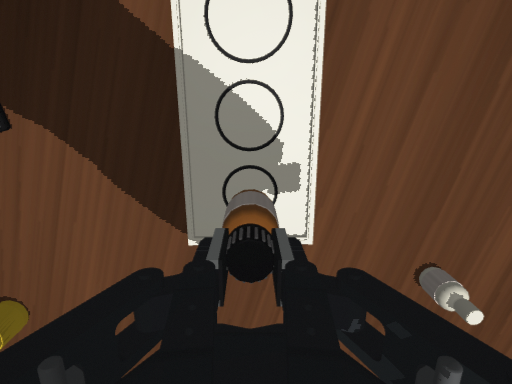

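The held bottle hangs over the tray, with the 60 ring at (249,115) and the 30 ring at (249,191). Both are within 2 px of the prediction. I'm lowering it.

```bash
python3 -m jog '[{"x":-0.16,"y":-0.02,"z":2,"rx":0,"ry":0,"rz":0,"hand":0.1},{"x":-0.16,"y":-0.02,"z":3.5,"rx":0,"ry":0,"rz":0,"hand":0.1},{"x":-0.16,"y":-0.02,"z":4.5,"rx":0,"ry":0,"rz":0,"hand":0.1},{"x":-0.16,"y":-0.02,"z":5.1,"rx":0,"ry":0,"rz":0,"hand":0.1},{"x":-0.16,"y":-0.02,"z":5.35,"rx":0,"ry":0,"rz":0,"hand":0.1},{"x":-0.16,"y":-0.02,"z":5.45,"rx":0,"ry":0,"rz":0,"hand":0.1},{"x":-0.16,"y":-0.02,"z":5.45,"rx":0,"ry":0,"rz":0,"hand":0.1}]' 30; python3 go.py 593.3 -264.3 57 1.855
```

```text
time: 3.75
eef_pos: [592.5, -266.0, 57.3]
eef_rot: [0.604, 0.797, 0.0, 0.0]
contact_force: [-0.6, -0.1, -0.4]
grip_width: 22.5
grasp_force: 30.6
shift cm [0.14 0.12 0.03] rotvec [ 0.     0.    -0.011] yaw 1.844 t 3.75 F [-0.6 -0.1 -0.4] pos [ 592.5 -266.    57.3]
```

```bash
python3 -m jog '[{"x":0.14,"y":0.1,"z":0,"rx":0,"ry":0,"rz":0,"hand":0.1},{"x":0.14,"y":0.1,"z":0.1,"rx":0,"ry":0,"rz":0,"hand":0.1},{"x":0.14,"y":0.1,"z":0.15,"rx":0,"ry":0,"rz":0,"hand":0.1},{"x":0.14,"y":0.1,"z":0.15,"rx":0,"ry":0,"rz":0,"hand":0.1}]' 30
```

```text
time: 4.08
eef_pos: [593.7, -264.1, 56.4]
eef_rot: [0.604, 0.797, 0.0, 0.001]
contact_force: [-0.1, 1.0, 6.7]
grip_width: 22.7
grasp_force: 31.3
```

```bash
python3 -m jog '[{"x":0,"y":0,"z":0,"rx":0,"ry":0,"rz":0,"hand":0.3},{"x":0,"y":0,"z":0,"rx":0,"ry":0,"rz":0,"hand":0.5},{"x":0,"y":0,"z":0,"rx":0,"ry":0,"rz":0,"hand":0.5},{"x":0,"y":0,"z":-2,"rx":0,"ry":0,"rz":0,"hand":0.5},{"x":0,"y":0,"z":-6,"rx":0,"ry":0,"rz":0,"hand":0.5},{"x":0,"y":0,"z":-10,"rx":0,"ry":0,"rz":0,"hand":0.5},{"x":0,"y":0,"z":-14,"rx":0,"ry":0,"rz":0,"hand":0.5},{"x":0,"y":0,"z":-15,"rx":0,"ry":0,"rz":0,"hand":0.5}]' 30
python3 go.py 502 400.5 210 1.855; python3 look.py 593 -265 70 30 w4
```

```text
time: 4.75
eef_pos: [594.6, -264.7, 212.0]
eef_rot: [0.604, 0.797, 0.001, 0.004]
contact_force: [2.1, 0.3, 1.3]
grip_width: 42.6
grasp_force: 0.0
shift cm [66.55  9.02 -0.07] rotvec [ 0.006  0.005 -0.011] yaw 1.844 t 4.75 F [2.1 0.3 1.3] pos [ 594.6 -264.7  212. ]
pred [247.5 179.9]
blob [248.7 179.1] [236 166  26  27 507] world [ 594.  -263.8   70. ]
```

View pics/w4.png

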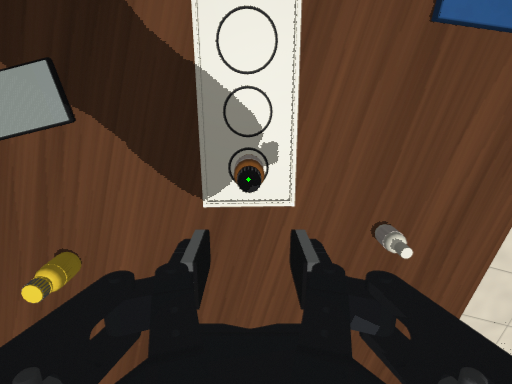

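The 30 ml bottle stands upright inside its ring at (248,170). Ring 60 is at (248,111) and ring 125 at (247,40).

```bash
python3 - <<'E'
from h import *;from rig import *
o=get_obs();f=grab_frame("wrist");R,t=wristRt(f,o)
for p in((248,111.5),(247.5,40),(248.5,166)):print(ray(f,p,4,R,t).round(1))
E
python3 -m jog '[{"x":4,"y":0.6,"z":0,"rx":0,"ry":0,"rz":0,"hand":0.5},{"x":8,"y":1.2,"z":0,"rx":0,"ry":0,"rz":0,"hand":0.5},{"x":12,"y":1.7,"z":0,"rx":0,"ry":0,"rz":0,"hand":0.5},{"x":16,"y":2.2,"z":0,"rx":0,"ry":0,"rz":0,"hand":0.5},{"x":20,"y":2.8,"z":0,"rx":0,"ry":0,"rz":0,"hand":0.5},{"x":24,"y":3.3,"z":0,"rx":0,"ry":0,"rz":0,"hand":0.5},{"x":28,"y":3.9,"z":0,"rx":0,"ry":0,"rz":0,"hand":0.5},{"x":32,"y":4.4,"z":0,"rx":0,"ry":0,"rz":0,"hand":0.5},{"x":36,"y":5,"z":0,"rx":0,"ry":0,"rz":0,"hand":0.5},{"x":40,"y":5.6,"z":0,"rx":0,"ry":0,"rz":0,"hand":0.5},{"x":44,"y":6.1,"z":0,"rx":0,"ry":0,"rz":0,"hand":0.5},{"x":48,"y":6.6,"z":0,"rx":0,"ry":0,"rz":0,"hand":0.5}]' 30
python3 go.py 502 400.5 180 1.855
```

```text
[ 576.1 -201.1    4. ]
[ 555.5 -128.7    4. ]
[ 593.9 -263.1    4. ]
time: 5.85
eef_pos: [525.9, 217.7, 204.1]
eef_rot: [0.604, 0.797, -0.001, -0.0]
contact_force: [1.1, -0.4, 0.2]
grip_width: 42.4
grasp_force: 0.0
shift cm [18.25  2.63  2.4 ] rotvec [-0.002  0.    -0.011] yaw 1.844 t 5.85 F [ 1.1 -0.4  0.2] pos [525.9 217.7 204.1]
```

```bash
python3 -m jog '[{"x":4,"y":0.6,"z":0,"rx":0,"ry":0,"rz":0,"hand":0.5},{"x":8,"y":1.2,"z":0,"rx":0,"ry":0,"rz":0,"hand":0.5},{"x":12,"y":1.7,"z":1,"rx":0,"ry":0,"rz":0,"hand":0.5},{"x":16,"y":2.2,"z":2,"rx":0,"ry":0,"rz":0,"hand":0.5},{"x":18.3,"y":2.5,"z":3,"rx":0,"ry":0,"rz":0,"hand":0.5},{"x":18.3,"y":2.5,"z":3,"rx":0,"ry":0,"rz":0,"hand":0.5},{"x":18.3,"y":2.5,"z":3,"rx":0,"ry":0,"rz":0,"hand":0.5}]' 30
python3 look.py 502 400.5 86 30 w5; python3 go.py 502 400.5 66 1.855;
```

```text
time: 6.43
eef_pos: [500.6, 399.6, 172.9]
eef_rot: [0.603, 0.797, -0.002, -0.0]
contact_force: [0.6, 0.1, 0.8]
grip_width: 42.8
grasp_force: 0.0
pred [252.2 195.4]
blob [255.4 194.1] [240 177  32  35 871] world [504.3 402.3  86. ]
shift cm [ 0.17  0.14 10.79] rotvec [-0.002  0.001 -0.01 ] yaw 1.845 t 6.48 F [ 0.4 -0.7  0.2] pos [501.3 398.7 173.9]
```

View pics/w5.png

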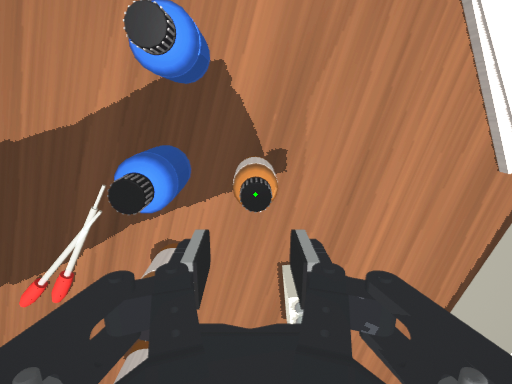

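The 60 ml cap is at (255,194), with the blue look-alikes well off to the left. I'm grasping it.

```bash
python3 -m jog '[{"x":0.2,"y":0.35,"z":2,"rx":0,"ry":0,"rz":0,"hand":0.5},{"x":0.2,"y":0.35,"z":5,"rx":0,"ry":0,"rz":0,"hand":0.5},{"x":0.2,"y":0.35,"z":8,"rx":0,"ry":0,"rz":0,"hand":0.5},{"x":0.2,"y":0.35,"z":10,"rx":0,"ry":0,"rz":0,"hand":0.5},{"x":0.2,"y":0.35,"z":10.4,"rx":0,"ry":0,"rz":0,"hand":0.5},{"x":0.2,"y":0.35,"z":10.4,"rx":0,"ry":0,"rz":0,"hand":0.5},{"x":0.2,"y":0.35,"z":10.4,"rx":0,"ry":0,"rz":0,"hand":0.2},{"x":0.2,"y":0.35,"z":10.4,"rx":0,"ry":0,"rz":0,"hand":0.1},{"x":0.2,"y":0.35,"z":10.4,"rx":0,"ry":0,"rz":0,"hand":0.1},{"x":0.2,"y":0.35,"z":10.4,"rx":0,"ry":0,"rz":0,"hand":0.1},{"x":0.2,"y":0.35,"z":10.4,"rx":0,"ry":0,"rz":0,"hand":0.1},{"x":0.2,"y":0.35,"z":10.4,"rx":0,"ry":0,"rz":0,"hand":0.1}]' 30; python3 go.py 575.3 -201 200 1.855
```

```text
time: 7.48
eef_pos: [505.6, 402.4, 73.2]
eef_rot: [0.604, 0.797, 0.001, 0.0]
contact_force: [-0.1, -1.4, 7.7]
grip_width: 24.9
grasp_force: 30.1
shift cm [-59.98  -9.52 -12.76] rotvec [ 0.003 -0.001 -0.011] yaw 1.844 t 7.48 F [-0.1 -1.4  7.7] pos [505.6 402.4  73.2]
```

```bash
python3 -m jog '[{"x":0,"y":0,"z":-1.5,"rx":0,"ry":0,"rz":0,"hand":0.1},{"x":0,"y":0,"z":-5,"rx":0,"ry":0,"rz":0,"hand":0.1},{"x":0,"y":0,"z":-9,"rx":0,"ry":0,"rz":0,"hand":0.1},{"x":-1,"y":0,"z":-12,"rx":0,"ry":0,"rz":0,"hand":0.1},{"x":-4,"y":-0.5,"z":-12,"rx":0,"ry":0,"rz":0,"hand":0.1},{"x":-8,"y":-1.2,"z":-12,"rx":0,"ry":0,"rz":0,"hand":0.1},{"x":-12,"y":-1.8,"z":-12,"rx":0,"ry":0,"rz":0,"hand":0.1},{"x":-16,"y":-2.5,"z":-12,"rx":0,"ry":0,"rz":0,"hand":0.1},{"x":-20,"y":-3.1,"z":-12,"rx":0,"ry":0,"rz":0,"hand":0.1},{"x":-24,"y":-3.8,"z":-12,"rx":0,"ry":0,"rz":0,"hand":0.1},{"x":-28,"y":-4.4,"z":-12,"rx":0,"ry":0,"rz":0,"hand":0.1},{"x":-32,"y":-5.1,"z":-12,"rx":0,"ry":0,"rz":0,"hand":0.1}]' 30
python3 -m jog '[{"x":-4,"y":-0.6,"z":0,"rx":0,"ry":0,"rz":0,"hand":0.1},{"x":-8,"y":-1.3,"z":0,"rx":0,"ry":0,"rz":0,"hand":0.1},{"x":-12,"y":-1.9,"z":0,"rx":0,"ry":0,"rz":0,"hand":0.1},{"x":-16,"y":-2.5,"z":0,"rx":0,"ry":0,"rz":0,"hand":0.1},{"x":-20,"y":-3.2,"z":0,"rx":0,"ry":0,"rz":0,"hand":0.1},{"x":-24,"y":-3.8,"z":0,"rx":0,"ry":0,"rz":0,"hand":0.1},{"x":-26.5,"y":-4.2,"z":0,"rx":0,"ry":0,"rz":0,"hand":0.1},{"x":-27.8,"y":-4.4,"z":2,"rx":0,"ry":0,"rz":0,"hand":0.1},{"x":-28,"y":-4.4,"z":3,"rx":0,"ry":0,"rz":0,"hand":0.1},{"x":-28,"y":-4.4,"z":3,"rx":0,"ry":0,"rz":0,"hand":0.1},{"x":-28,"y":-4.4,"z":3,"rx":0,"ry":0,"rz":0,"hand":0.1}]' 30; python3 go.py 575.3 -201 77.5 1.855
```

```text
time: 8.48
eef_pos: [542.1, 78.1, 192.5]
eef_rot: [0.604, 0.797, 0.001, 0.001]
contact_force: [1.0, 1.0, -1.2]
grip_width: 25.0
grasp_force: 29.8
time: 9.4
eef_pos: [574.7, -200.7, 161.5]
eef_rot: [0.604, 0.797, 0.0, -0.0]
contact_force: [0.2, -0.3, -0.7]
grip_width: 25.0
grasp_force: 29.9
shift cm [-0.05  0.06  8.4 ] rotvec [-0.    -0.001 -0.011] yaw 1.844 t 9.4 F [ 0.2 -0.3 -0.7] pos [ 574.7 -200.7  161.5]
```

```bash
python3 -m jog '[{"x":-0.05,"y":0.05,"z":2,"rx":0,"ry":0,"rz":0,"hand":0.1},{"x":-0.05,"y":0.05,"z":4.5,"rx":0,"ry":0,"rz":0,"hand":0.1},{"x":-0.05,"y":0.05,"z":6.5,"rx":0,"ry":0,"rz":0,"hand":0.1},{"x":-0.05,"y":0.05,"z":7.6,"rx":0,"ry":0,"rz":0,"hand":0.1},{"x":-0.05,"y":0.05,"z":8.2,"rx":0,"ry":0,"rz":0,"hand":0.1},{"x":-0.05,"y":0.05,"z":8.4,"rx":0,"ry":0,"rz":0,"hand":0.1},{"x":-0.05,"y":0.05,"z":8.5,"rx":0,"ry":0,"rz":0,"hand":0.1},{"x":-0.05,"y":0.05,"z":8.5,"rx":0,"ry":0,"rz":0,"hand":0.1}]' 30; python3 go.py 575.3 -201 77.5 1.855
```

```text
time: 10.07
eef_pos: [576.3, -201.9, 77.5]
eef_rot: [0.604, 0.797, 0.0, 0.001]
contact_force: [-0.8, 1.1, -1.4]
grip_width: 24.7
grasp_force: 29.9
shift cm [ 0.11 -0.07 -0.  ] rotvec [ 0.001  0.001 -0.011] yaw 1.844 t 10.07 F [-0.8  1.1 -1.4] pos [ 576.3 -201.9   77.5]
```

```bash
python3 -m jog '[{"x":0.1,"y":-0.05,"z":0.05,"rx":0,"ry":0,"rz":0,"hand":0.1},{"x":0.1,"y":-0.05,"z":0.1,"rx":0,"ry":0,"rz":0,"hand":0.1},{"x":0.1,"y":-0.05,"z":0.1,"rx":0,"ry":0,"rz":0,"hand":0.1}]' 30
```

```text
time: 10.32
eef_pos: [575.9, -201.7, 77.2]
eef_rot: [0.604, 0.797, 0.0, 0.002]
contact_force: [-2.1, -0.4, 9.8]
grip_width: 25.0
grasp_force: 30.9
```

```bash
python3 -m jog '[{"x":0,"y":0,"z":0,"rx":0,"ry":0,"rz":0,"hand":0.3},{"x":0,"y":0,"z":0,"rx":0,"ry":0,"rz":0,"hand":0.5},{"x":0,"y":0,"z":0,"rx":0,"ry":0,"rz":0,"hand":0.5},{"x":0,"y":0,"z":-2,"rx":0,"ry":0,"rz":0,"hand":0.5},{"x":0,"y":0,"z":-6,"rx":0,"ry":0,"rz":0,"hand":0.5},{"x":0,"y":0,"z":-10,"rx":0,"ry":0,"rz":0,"hand":0.5},{"x":0,"y":0,"z":-14,"rx":0,"ry":0,"rz":0,"hand":0.5},{"x":0,"y":0,"z":-14,"rx":0,"ry":0,"rz":0,"hand":0.5},{"x":0,"y":0,"z":-14,"rx":0,"ry":0,"rz":0,"hand":0.5}]' 30
python3 go.py 443 269.5 210 1.855; python3 look.py 575.5 -201.5 86 30 w6
```

```text
time: 11.07
eef_pos: [576.1, -201.5, 218.0]
eef_rot: [0.604, 0.797, 0.001, 0.002]
contact_force: [0.9, 0.4, -1.1]
grip_width: 43.0
grasp_force: 0.0
shift cm [48.94 -0.12  0.67] rotvec [ 0.004  0.003 -0.011] yaw 1.844 t 11.07 F [ 0.9  0.4 -1.1] pos [ 576.1 -201.5  218. ]
pred [248.7 182.6]
blob [248.2 185.9] [231 169  37  44 725] world [ 576.  -204.9   86. ]
```

View pics/w6.png

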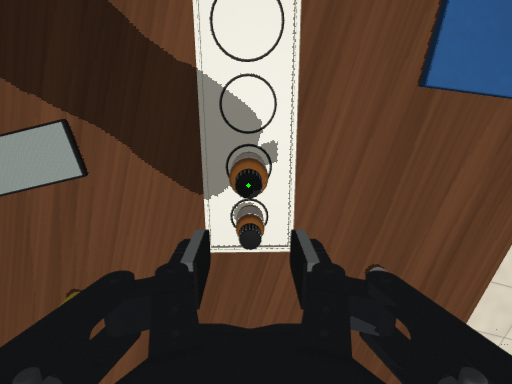

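Bottles 30 and 60 both stand in their rings. Ring 125 is at (248,103) and ring 250 at (247,20).

```bash
python3 - <<'E'
from h import *;from rig import *
o=get_obs();f=grab_frame("wrist");R,t=wristRt(f,o)
for p in((248,103.5),(247,20)):print(ray(f,p,4,R,t).round(1))
E
python3 -m jog '[{"x":4,"y":0,"z":0,"rx":0,"ry":0,"rz":0,"hand":0.5},{"x":8,"y":0,"z":0,"rx":0,"ry":0,"rz":0,"hand":0.5},{"x":12,"y":0,"z":0,"rx":0,"ry":0,"rz":0,"hand":0.5},{"x":16,"y":0,"z":0,"rx":0,"ry":0,"rz":0,"hand":0.5},{"x":20,"y":0,"z":0,"rx":0,"ry":0,"rz":0,"hand":0.5},{"x":24,"y":0,"z":0,"rx":0,"ry":0,"rz":0,"hand":0.5},{"x":28,"y":0,"z":0,"rx":0,"ry":0,"rz":0,"hand":0.5},{"x":32,"y":0,"z":0,"rx":0,"ry":0,"rz":0,"hand":0.5},{"x":36,"y":0,"z":0,"rx":0,"ry":0,"rz":0,"hand":0.5},{"x":40,"y":0,"z":0,"rx":0,"ry":0,"rz":0,"hand":0.5},{"x":44,"y":0,"z":0,"rx":0,"ry":0,"rz":0,"hand":0.5},{"x":47,"y":-0.1,"z":0,"rx":0,"ry":0,"rz":0,"hand":0.5}]' 30
python3 -m jog '[{"x":1.9,"y":0,"z":0.5,"rx":0,"ry":0,"rz":0,"hand":0.5},{"x":1.9,"y":0,"z":1,"rx":0,"ry":0,"rz":0,"hand":0.5},{"x":1.9,"y":0,"z":1,"rx":0,"ry":0,"rz":0,"hand":0.5},{"x":1.9,"y":0,"z":1,"rx":0,"ry":0,"rz":0,"hand":0.5}]' 30
python3 look.py 443 269.5 108 30 w7; python3 go.py 443 269.5 90 1.855;
```

```text
[ 553.  -128.3    4. ]
[528.7 -44.6   4. ]
time: 12.17
eef_pos: [445.3, 253.5, 214.0]
eef_rot: [0.604, 0.797, -0.001, -0.001]
contact_force: [1.1, -0.1, 0.2]
grip_width: 42.7
grasp_force: 0.0
time: 12.5
eef_pos: [441.5, 268.8, 204.3]
eef_rot: [0.604, 0.797, -0.001, -0.0]
contact_force: [0.2, -0.1, 0.7]
grip_width: 42.8
grasp_force: 0.0
pred [252.  192.7]
blob [254.5 190.3] [239 173  33  36 935] world [444.5 272.1 108. ]
shift cm [ 0.06  0.14 11.48] rotvec [-0.001  0.001 -0.012] yaw 1.843 t 12.55 F [-0.1 -0.4  0.2] pos [441.9 268.7 204.8]
```

```bash
python3 -m jog '[{"x":0.2,"y":0.27,"z":3,"rx":0,"ry":0,"rz":0,"hand":0.5},{"x":0.2,"y":0.27,"z":6,"rx":0,"ry":0,"rz":0,"hand":0.5},{"x":0.2,"y":0.27,"z":9,"rx":0,"ry":0,"rz":0,"hand":0.5},{"x":0.2,"y":0.27,"z":11,"rx":0,"ry":0,"rz":0,"hand":0.5},{"x":0.2,"y":0.27,"z":11.3,"rx":0,"ry":0,"rz":0,"hand":0.5},{"x":0.2,"y":0.27,"z":11.3,"rx":0,"ry":0,"rz":0,"hand":0.5},{"x":0.2,"y":0.27,"z":11.3,"rx":0,"ry":0,"rz":0,"hand":0.2},{"x":0.2,"y":0.27,"z":11.3,"rx":0,"ry":0,"rz":0,"hand":0.1},{"x":0.2,"y":0.27,"z":11.3,"rx":0,"ry":0,"rz":0,"hand":0.1},{"x":0.2,"y":0.27,"z":11.3,"rx":0,"ry":0,"rz":0,"hand":0.1},{"x":0.2,"y":0.27,"z":11.3,"rx":0,"ry":0,"rz":0,"hand":0.1}]' 40; python3 go.py 554 -128.5 200 1.855
```

```text
time: 13.47
eef_pos: [445.0, 272.6, 94.0]
eef_rot: [0.604, 0.797, 0.001, 0.001]
contact_force: [-0.7, -2.2, 8.8]
grip_width: 26.1
grasp_force: 40.0
shift cm [-41.56  -0.29 -10.62] rotvec [ 0.003 -0.    -0.011] yaw 1.844 t 13.47 F [-0.7 -2.2  8.8] pos [445.  272.6  94. ]
```

```bash
python3 -m jog '[{"x":0,"y":0,"z":-1.5,"rx":0,"ry":0,"rz":0,"hand":0.1},{"x":0,"y":0,"z":-4.5,"rx":0,"ry":0,"rz":0,"hand":0.1},{"x":0,"y":0,"z":-8.5,"rx":0,"ry":0,"rz":0,"hand":0.1},{"x":0,"y":0,"z":-12.5,"rx":0,"ry":0,"rz":0,"hand":0.1},{"x":0,"y":0,"z":-16,"rx":0,"ry":0,"rz":0,"hand":0.1},{"x":-2,"y":0,"z":-17,"rx":0,"ry":0,"rz":0,"hand":0.1},{"x":-5,"y":0,"z":-17,"rx":0,"ry":0,"rz":0,"hand":0.1},{"x":-8.5,"y":0,"z":-17,"rx":0,"ry":0,"rz":0,"hand":0.1},{"x":-12,"y":0,"z":-17,"rx":0,"ry":0,"rz":0,"hand":0.1},{"x":-16,"y":0,"z":-17,"rx":0,"ry":0,"rz":0,"hand":0.1},{"x":-20,"y":0,"z":-17,"rx":0,"ry":0,"rz":0,"hand":0.1},{"x":-24,"y":0,"z":-17,"rx":0,"ry":0,"rz":0,"hand":0.1}]' 40
python3 -m jog '[{"x":-4,"y":0,"z":0,"rx":0,"ry":0,"rz":0,"hand":0.1},{"x":-8,"y":-0.1,"z":0,"rx":0,"ry":0,"rz":0,"hand":0.1},{"x":-12,"y":-0.2,"z":2,"rx":0,"ry":0,"rz":0,"hand":0.1},{"x":-15.5,"y":-0.3,"z":5,"rx":0,"ry":0,"rz":0,"hand":0.1},{"x":-17.3,"y":-0.3,"z":8,"rx":0,"ry":0,"rz":0,"hand":0.1},{"x":-17.6,"y":-0.3,"z":11,"rx":0,"ry":0,"rz":0,"hand":0.1},{"x":-17.6,"y":-0.3,"z":12,"rx":0,"ry":0,"rz":0,"hand":0.1},{"x":-17.6,"y":-0.3,"z":12,"rx":0,"ry":0,"rz":0,"hand":0.1},{"x":-17.6,"y":-0.3,"z":12,"rx":0,"ry":0,"rz":0,"hand":0.1}]' 40; python3 go.py 554 -128.5 98 1.855
```

```text
time: 14.47
eef_pos: [509.1, 39.3, 263.4]
eef_rot: [0.604, 0.797, 0.001, 0.001]
contact_force: [0.7, 0.2, -1.6]
grip_width: 26.5
grasp_force: 40.2
time: 15.22
eef_pos: [553.7, -128.6, 143.9]
eef_rot: [0.604, 0.797, 0.0, 0.0]
contact_force: [-0.0, -0.4, -1.6]
grip_width: 26.1
grasp_force: 40.2
shift cm [-0.    0.03  4.59] rotvec [ 0.001  0.    -0.011] yaw 1.844 t 15.22 F [-0.  -0.4 -1.6] pos [ 553.7 -128.6  143.9]
```

```bash
python3 -m jog '[{"x":0,"y":0,"z":1.5,"rx":0,"ry":0,"rz":0,"hand":0.1},{"x":0,"y":0,"z":3,"rx":0,"ry":0,"rz":0,"hand":0.1},{"x":0,"y":0,"z":4,"rx":0,"ry":0,"rz":0,"hand":0.1},{"x":0,"y":0,"z":4.4,"rx":0,"ry":0,"rz":0,"hand":0.1},{"x":0,"y":0,"z":4.5,"rx":0,"ry":0,"rz":0,"hand":0.1},{"x":0,"y":0,"z":4.6,"rx":0,"ry":0,"rz":0,"hand":0.1},{"x":0,"y":0,"z":4.7,"rx":0,"ry":0,"rz":0,"hand":0.1},{"x":0,"y":0,"z":4.7,"rx":0,"ry":0,"rz":0,"hand":0.1}]' 40; python3 go.py 554 -128.5 98 1.855
```

```text
time: 15.88
eef_pos: [554.5, -129.3, 98.1]
eef_rot: [0.604, 0.797, 0.001, 0.002]
contact_force: [-7.0, 1.4, 18.9]
grip_width: 26.3
grasp_force: 42.4
shift cm [ 0.09 -0.02  0.01] rotvec [ 0.003  0.002 -0.011] yaw 1.844 t 15.88 F [-7.   1.4 18.9] pos [ 554.5 -129.3   98.1]
```

```bash
python3 -m jog '[{"x":0,"y":0,"z":-0.1,"rx":0,"ry":0,"rz":0,"hand":0.1},{"x":0,"y":0,"z":-0.1,"rx":0,"ry":0,"rz":0,"hand":0.3},{"x":0,"y":0,"z":-0.1,"rx":0,"ry":0,"rz":0,"hand":0.5},{"x":0,"y":0,"z":-0.1,"rx":0,"ry":0,"rz":0,"hand":0.5},{"x":0,"y":0,"z":-2,"rx":0,"ry":0,"rz":0,"hand":0.5},{"x":0,"y":0,"z":-6,"rx":0,"ry":0,"rz":0,"hand":0.5},{"x":0,"y":0,"z":-10,"rx":0,"ry":0,"rz":0,"hand":0.5},{"x":0,"y":0,"z":-14,"rx":0,"ry":0,"rz":0,"hand":0.5},{"x":0,"y":0,"z":-14,"rx":0,"ry":0,"rz":0,"hand":0.5},{"x":0,"y":0,"z":-14,"rx":0,"ry":0,"rz":0,"hand":0.5}]' 40
python3 go.py 442 120.5 230 1.855; python3 look.py 554 -129 108 34 w8; python3 - <<'E'
from h import *;from rig import *
o=get_obs();f=grab_frame("wrist");R,t=wristRt(f,o);q=f["K"]@(R@np.array((528.9,-45,4))+t);print((q[:2]/q[2]).round(1))
E
```

```text
time: 16.72
eef_pos: [554.7, -129.4, 237.7]
eef_rot: [0.604, 0.797, 0.001, 0.002]
contact_force: [0.2, 0.3, -1.2]
grip_width: 42.9
grasp_force: 0.0
shift cm [27.11 -4.11  0.69] rotvec [ 0.004  0.002 -0.011] yaw 1.844 t 16.72 F [ 0.2  0.3 -1.2] pos [ 554.7 -129.4  237.7]
pred [248.8 182.8]
blob [248.4 186.5] [230 169  40  48 834] world [ 554.6 -132.7  108. ]
[248.6  94.1]
```

View pics/w8.png

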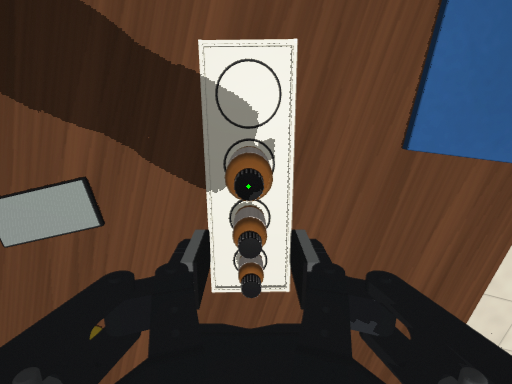

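Three bottles stand in their rings. Ring 250 at (248,94) matches the prediction of (528.9, -45).

```bash
python3 -m jog '[{"x":4,"y":-0.6,"z":0,"rx":0,"ry":0,"rz":0,"hand":0.55},{"x":8,"y":-1.2,"z":0,"rx":0,"ry":0,"rz":0,"hand":0.55},{"x":12,"y":-1.8,"z":0,"rx":0,"ry":0,"rz":0,"hand":0.55},{"x":16,"y":-2.4,"z":0,"rx":0,"ry":0,"rz":0,"hand":0.55},{"x":20,"y":-3,"z":0,"rx":0,"ry":0,"rz":0,"hand":0.55},{"x":24,"y":-3.6,"z":0,"rx":0,"ry":0,"rz":0,"hand":0.55},{"x":26.5,"y":-4,"z":0,"rx":0,"ry":0,"rz":0,"hand":0.55},{"x":27.1,"y":-4.1,"z":0.5,"rx":0,"ry":0,"rz":0,"hand":0.55},{"x":27.1,"y":-4.1,"z":0.5,"rx":0,"ry":0,"rz":0,"hand":0.55},{"x":27.1,"y":-4.1,"z":0.5,"rx":0,"ry":0,"rz":0,"hand":0.55}]' 40
python3 look.py 442 120.5 136 34 w9; python3 go.py 442 120.5 118 1.855
```

```text
time: 17.65
eef_pos: [440.3, 120.4, 229.3]
eef_rot: [0.604, 0.797, -0.001, -0.0]
contact_force: [0.4, -0.1, 0.4]
grip_width: 46.7
grasp_force: 0.0
pred [252.  194.3]
blob [254.3 193. ] [ 237  174   36   39 1090] world [443.6 122.2 136. ]
shift cm [ 0.02  0.15 11.16] rotvec [-0.002  0.    -0.012] yaw 1.843 t 17.7 F [ 0.  -0.8  1. ] pos [440.8 120.  229.6]
```

```bash
python3 -m jog '[{"x":0.1,"y":0.27,"z":3,"rx":0,"ry":0,"rz":0,"hand":0.55},{"x":0.1,"y":0.27,"z":6,"rx":0,"ry":0,"rz":0,"hand":0.55},{"x":0.1,"y":0.27,"z":9,"rx":0,"ry":0,"rz":0,"hand":0.55},{"x":0.1,"y":0.27,"z":10.7,"rx":0,"ry":0,"rz":0,"hand":0.55},{"x":0.1,"y":0.27,"z":11,"rx":0,"ry":0,"rz":0,"hand":0.55},{"x":0.1,"y":0.27,"z":11,"rx":0,"ry":0,"rz":0,"hand":0.5},{"x":0.1,"y":0.27,"z":11,"rx":0,"ry":0,"rz":0,"hand":0.25},{"x":0.1,"y":0.27,"z":11,"rx":0,"ry":0,"rz":0,"hand":0.1},{"x":0.1,"y":0.27,"z":11,"rx":0,"ry":0,"rz":0,"hand":0.1},{"x":0.1,"y":0.27,"z":11,"rx":0,"ry":0,"rz":0,"hand":0.1},{"x":0.1,"y":0.27,"z":11,"rx":0,"ry":0,"rz":0,"hand":0.1}]' 60; python3 go.py 528.9 -45.2 200 1.855
```

```text
time: 18.62
eef_pos: [444.2, 122.4, 121.7]
eef_rot: [0.604, 0.797, 0.001, 0.001]
contact_force: [-1.0, -2.4, 7.2]
grip_width: 27.9
grasp_force: 60.4
shift cm [-18.43   3.66  -7.81] rotvec [ 0.002  0.    -0.011] yaw 1.844 t 18.62 F [-1.  -2.4  7.2] pos [444.2 122.4 121.7]
```

```bash
python3 -m jog '[{"x":0,"y":0,"z":-1.5,"rx":0,"ry":0,"rz":0,"hand":0.1},{"x":0,"y":0,"z":-4,"rx":0,"ry":0,"rz":0,"hand":0.1},{"x":-2,"y":0.4,"z":-5,"rx":0,"ry":0,"rz":0,"hand":0.1},{"x":-5,"y":1,"z":-5,"rx":0,"ry":0,"rz":0,"hand":0.1},{"x":-8,"y":1.6,"z":-5,"rx":0,"ry":0,"rz":0,"hand":0.1},{"x":-11,"y":2.2,"z":-5,"rx":0,"ry":0,"rz":0,"hand":0.1},{"x":-14,"y":2.8,"z":-5,"rx":0,"ry":0,"rz":0,"hand":0.1},{"x":-16.5,"y":3.3,"z":-5,"rx":0,"ry":0,"rz":0,"hand":0.1},{"x":-18,"y":3.6,"z":-5,"rx":0,"ry":0,"rz":0,"hand":0.1},{"x":-18.4,"y":3.65,"z":-4,"rx":0,"ry":0,"rz":0,"hand":0.1},{"x":-18.4,"y":3.65,"z":-3,"rx":0,"ry":0,"rz":0,"hand":0.1},{"x":-18.4,"y":3.65,"z":-3,"rx":0,"ry":0,"rz":0,"hand":0.1}]' 60
python3 -m jog '[{"x":0,"y":0,"z":0.5,"rx":0,"ry":0,"rz":0,"hand":0.1},{"x":0,"y":0,"z":0.5,"rx":0,"ry":0,"rz":0,"hand":0.1}]' 60;python3 go.py 528.9 -45.2 125.7 1.855
```

```text
time: 19.62
eef_pos: [526.5, -44.4, 148.0]
eef_rot: [0.604, 0.797, -0.001, -0.001]
contact_force: [-0.7, 1.0, -4.3]
grip_width: 27.7
grasp_force: 60.1
time: 19.78
eef_pos: [527.2, -44.0, 144.6]
eef_rot: [0.604, 0.797, -0.0, -0.001]
contact_force: [-0.4, 0.8, -3.4]
grip_width: 27.9
grasp_force: 60.3
shift cm [-0.16  0.13  1.89] rotvec [-0.001 -0.001 -0.01 ] yaw 1.845 t 19.78 F [-0.4  0.8 -3.4] pos [527.2 -44.  144.6]
```

```bash
python3 -m jog '[{"x":-0.05,"y":0.1,"z":0.6,"rx":0,"ry":0,"rz":0,"hand":0.1},{"x":-0.05,"y":0.1,"z":1.1,"rx":0,"ry":0,"rz":0,"hand":0.1},{"x":-0.05,"y":0.1,"z":1.45,"rx":0,"ry":0,"rz":0,"hand":0.1},{"x":-0.05,"y":0.1,"z":1.65,"rx":0,"ry":0,"rz":0,"hand":0.1},{"x":-0.05,"y":0.1,"z":1.75,"rx":0,"ry":0,"rz":0,"hand":0.1},{"x":-0.05,"y":0.1,"z":1.8,"rx":0,"ry":0,"rz":0,"hand":0.1},{"x":-0.05,"y":0.1,"z":1.8,"rx":0,"ry":0,"rz":0,"hand":0.1}]' 60; python3 go.py 528.9 -45.2 125.7 1.855
```

```text
time: 20.37
eef_pos: [529.0, -45.2, 127.3]
eef_rot: [0.604, 0.797, -0.0, 0.0]
contact_force: [-0.4, -0.9, -3.0]
grip_width: 27.8
grasp_force: 60.4
shift cm [-0.   -0.01  0.16] rotvec [-0.     0.    -0.011] yaw 1.844 t 20.37 F [-0.4 -0.9 -3. ] pos [529.  -45.2 127.3]
```

```bash
python3 -m jog '[{"x":0,"y":0,"z":0.1,"rx":0,"ry":0,"rz":0,"hand":0.1},{"x":0,"y":0,"z":0.18,"rx":0,"ry":0,"rz":0,"hand":0.1},{"x":0,"y":0,"z":0.22,"rx":0,"ry":0,"rz":0,"hand":0.1},{"x":0,"y":0,"z":0.22,"rx":0,"ry":0,"rz":0,"hand":0.1}]' 60
```

```text
time: 20.7
eef_pos: [529.3, -45.2, 125.7]
eef_rot: [0.604, 0.797, 0.0, 0.0]
contact_force: [-1.7, -0.2, 4.4]
grip_width: 28.0
grasp_force: 61.2
```

Contact is made at the expected height, so I'm releasing and backing off.

```bash
python3 -m jog '[{"x":0,"y":0,"z":0,"rx":0,"ry":0,"rz":0,"hand":0.3},{"x":0,"y":0,"z":0,"rx":0,"ry":0,"rz":0,"hand":0.55},{"x":0,"y":0,"z":0,"rx":0,"ry":0,"rz":0,"hand":0.55},{"x":0,"y":0,"z":-2,"rx":0,"ry":0,"rz":0,"hand":0.55},{"x":0,"y":0,"z":-5,"rx":0,"ry":0,"rz":0,"hand":0.55},{"x":0,"y":0,"z":-9,"rx":0,"ry":0,"rz":0,"hand":0.55},{"x":0,"y":0,"z":-13,"rx":0,"ry":0,"rz":0,"hand":0.55},{"x":4,"y":-4,"z":-13,"rx":0,"ry":0,"rz":0,"hand":0.55},{"x":8,"y":-8,"z":-13,"rx":0,"ry":0,"rz":0,"hand":0.55},{"x":12,"y":-12,"z":-13,"rx":0,"ry":0,"rz":0,"hand":0.55},{"x":14,"y":-14,"z":-13,"rx":0,"ry":0,"rz":0,"hand":0.55},{"x":14,"y":-14,"z":-13,"rx":0,"ry":0,"rz":0,"hand":0.55}]' 60
python3 - <<'E'
from h import *;from rig import *
f=grab_frame("top")["img"];g=grab_frame("scene")["img"]
a=cv2.resize(f[130:250,130:390,::-1],(780,360));b=cv2.resize(g[130:300,130:400,::-1],(378,238))
o=np.zeros((598,780,3),np.uint8);o[:360]=a;o[360:,:378]=b;cv2.imwrite("pics/end.png",o)
E
```

```text
time: 21.7
eef_pos: [354.0, 52.7, 255.1]
eef_rot: [0.604, 0.797, 0.0, 0.0]
contact_force: [0.1, 0.7, 0.6]
grip_width: 46.8
grasp_force: 0.0
```

View pics/end.png

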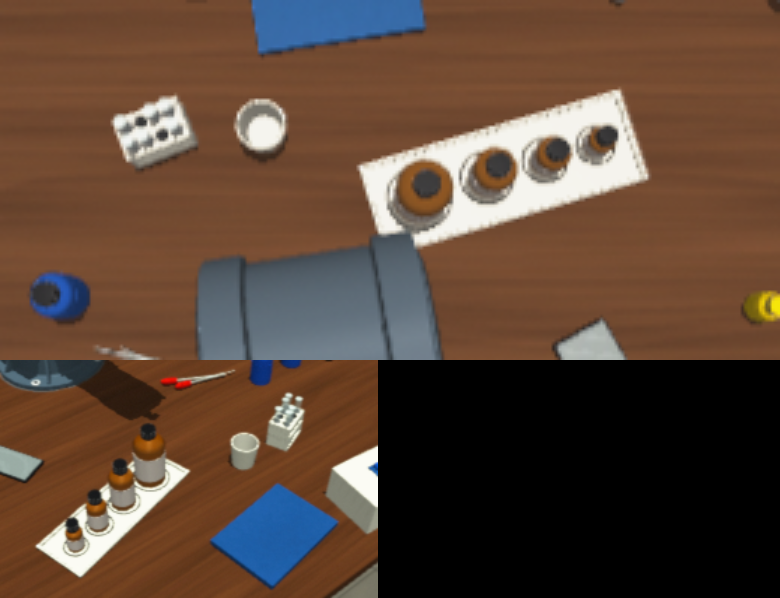

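All four bottles stand upright in their rings, and the rack (155,130) and cup (262,127) are where they were.

```bash
python3 -c "
from rig import *;print(finish_job())"
```

```text
the job is handed in; nothing more can be done
None
```

The four bottles stand upright on their own outlines in size order, the rack and cup look unmoved in the final pictures, and the job was handed in at about 22 s; it returned no verdict.

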